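# Bring a powder mixer's filling neck up and lock it

### The arm

A 6-joint arm with a two-finger parallel gripper is mounted at the origin on a cart in front of the work surface, level with it; the furniture and walls round the work are solid. World frame = base frame: x ahead of the robot, y to its left, z up, the work surface at z = 0. Lengths are in mm, angles in rad, forces in N, time in s.
With the tool pointing down it reaches from about 325 to 900 mm from the base axis. Payload 6.1 kg.
Tool frame: the origin (TCP) lies between the finger pads; the fingertips stand 8 mm ahead of it and the grasp point (between the pads) lies 11 mm behind it (robot.tip_reach is the distance from the TCP to the fingertips, in mm); z points along the fingers, x is the direction in which the jaws open and shut, and the axes are right-handed (so a half turn about z gives the same grasp; the last joint's range is limited). The gripper opens to 85 mm and grips with 20 to 120 N. Pads are 22 mm wide; open, the fingers measure 114 mm over their backs; the gripper's body (76 mm by 85 mm) begins 54 mm behind the grasp point. The pads swing forward as they close: fully open they stand 13 mm farther back than shut.
Start: joints at [1.184, 0.22, 1.526, -0, 1.395, -0.126], TCP at [161.157, 603.858, 239.3] pointing down, gripper open.
Joint ranges: [-2.98, 2.98], [-0.91, 2.08], [0.09, 2.57], [-1.24, 4.39], [0.2, 2.65], [-2.68, 2.68]. Speed limits (rad/s): [2.57, 2.57, 3.01, 3.14, 3.14, 3.14].

### API

Orientations are given as a unit quaternion [x, y, z, w].
In Python, from rig import robot gives the robot as it stands. The module is installed in compiled form; this text tells all that it offers.
- The arm moves only by the tool jog_arm, never from a script. Its argument "targets" is a list of rows, each a list of 4 numbers: the shift along the tool's x, y, z in mm, then the turn about the tool's z in rad. A call has 1 to 8 rows; each row shifts and turns the commanded pose from where the row before left it, along the tool's axes as they then stand; what a row does not reach is not made up. A row lasts 1/12 s, in which the tool goes at most 41.7 mm and 7.16 degrees, less where a joint would pass 70% of its speed; a pose out of reach is approached as far as the arm can. A call with a gripper value outside its range is refused whole. "claw" is the finger opening in mm, from 0 to 85.4, set as the call begins (left out, the last holds). The fingers move at their own pace and stop on an object; "force" is the grip in N (left out, the last holds). Time passes only in rows, so rows that do not move let the fingers close. It gives the time, the measured TCP pose, the force and the opening at its end, in the units of the state.
- robot.get_state(): the state, without advancing time (a new reading comes with each control period).
- robot.grab_frame(name): name is "side" or "top" or "wrist"; returns a dict with "image" (400x640x3 uint8, blue, green, red), "intrinsics" (3x3 intrinsics, pixels), "world_from_camera" (4x4, takes a point from camera to world coordinates). Camera axes: x right, y up, looking along -z (the intrinsics and any distortion apply to the point x, -y, -z); pixel columns grow to the right and rows downward; lengths in mm; the calibration is good to about 2 mm. A picture is of the moment at which its call begins. There is no depth.
- robot.job_done(): hands the job in, once; it reports no verdict.
The state is a dict: "clock": time; "q": joint angles; "joint_vel": joint speeds; "effort": joint torques, N m; "tcp_pos": TCP position; "tool_rot": TCP orientation; "force": force on the tool from outside, world axes, zero at the start; "ft_torque": the same for the moment, N m; "grip_width": finger opening in mm.
Only numpy, scipy, OpenCV 4.12 (cv2) and the standard library are available. Lean on these libraries where they do the work, as an engineer would, in place of code of your own. Each camera call takes 0.05 s, during which the arm holds its last target.

### The job

Get the bench mixer ready for filling: push its hand wheel round, spoke after spoke, until the filling neck with the clamp lid points straight up, then push the locking pin by its head fully home into the notched disc. Do not touch the mixing vessel, do not pull the pin out or lift it, and leave the jars and vials standing about where they are.

Things in the scene. Friction and masses are not known exactly. Their poses are not given: they have to be found in the camera images.
- wheel_centre (a point): on the turning axis of the mixer's hand wheel, in the plane of its spokes, 150 mm above the worktop, fixed to the stand. The mixer is bolted down. x = the level turning axis, pointing from the robot into the mixer, y left, z up. Hub radius 26 mm, standing out 19 mm to the front. Along x from here: notched disc at 59 to 71 mm, front cheek of the stand 80 to 95, vessel's middle at 165.
- spoke_ball (a point): centre of the black end ball (24 mm diameter) of one of the five spokes, 100 mm from the axis; it turns with the wheel. The others follow at 72 degree pitch; spokes are 12 mm round steel bars in the wheel_centre plane, without a rim, so a fingertip can come down between them. This one stands 36 degrees clockwise (seen from the robot) of the filling neck.
- drum (a joint): angle of wheel, disc and vessel together: 0 or 6.283 = filling neck straight up; grows clockwise seen from the robot (top goes right). At 0 the spokes stand 36, 108, 180, 252, 324 degrees clockwise from up and the disc's notch faces the pin on the right. Starts at 1.3 to 5.0, turns freely either way (stops at -9.4, 15.7), stays where left: friction 0.2 N m, some 2 N at a ball.
- fill_lid (a point): top of the black knob on the dark clamp lid (58 mm diameter) of the vessel's filling neck, 105 mm from the axis; its z axis points outwards along the neck. The vessel, a steel double cone 117 mm across its waist, turns with the wheel; its middle is on the axis, 165 mm behind wheel_centre. The opposite end is blind and plain, 66 mm from the axis.
- guide_mouth (a point): centre of the outer (right) face of the pin guide, a steel block 30 x 50 x 30 mm at axis height (150 mm) on the right of the stand, fixed; x forwards, y left (the way the pin is pushed), z up. The 13 mm bore runs from y = 0 to 50 mm; the rim of the notched disc (radius 68 mm) begins at y = 62 mm. Right of it there is only the pin's head at this height.
- pin_head (a point): centre of the outer face of the locking pin's black round head (28 mm diameter, 12 mm thick). The head's shoulder starts 16 to 22 mm out from the guide; home, it meets the guide and this point is 12 mm right of guide_mouth. The notch is tapered: within about 5 degrees of the right angle the pin enters and centres the disc with 5 to 15 N; else it stops on the rim, 13 mm short of home.
- pin: the locking pin: 12 mm round-nosed steel, loose in the guide's bore, free to slide along it; origin on its axis at the shoulder of the head, which meets guide_mouth when home; its own y axis points along the pin to the disc, 75 mm long from there
- jar_red: screw jar with a red lid, 50 mm diameter, 72 mm tall, standing right of the mixer, behind the pin; origin under its centre
- jar: screw jar with a black lid, 46 mm diameter, 78 mm tall, standing left of the mixer; origin under its centre
- vial_a: glass sample vial with a black cap, 27 mm diameter, 66 mm tall, to the right; origin under its centre
- vial_b: another such vial; origin under its centre

How it is judged (in metres and radians):
On the way:
1. the filling neck has been turned to point up (angle between fill_lid's own z axis and vertical below 0.14 rad), for 0.1 s.
At the end, for the whole second after the job is handed in: the filling neck points straight up within 0.06 rad (3.4 degrees), the locking pin is home in the disc's notch with its head within 3 mm of the guide, and both are at rest (angle between fill_lid's own z axis and vertical below 0.06 rad and y of pin in the frame of guide_mouth above -0.003 m and distance between pin and guide_mouth below 0.005 m and velocity of joint drum between -0.05 and 0.05 rad/s and linear speed of pin below 0.02 m/s); the robot touches nothing.
It fails at once if the vessel was touched (contact force between any of the fingers, the arm and drum_c0 above 1 N or contact force between any of the fingers, the arm and drum_c1 above 1 N or contact force between any of the fingers, the arm and drum_c2 above 1 N).
It fails at once if the pin was pulled out or lifted (y of pin in the frame of guide_mouth below -0.032 m or z of pin in the frame of guide_mouth above 0.01 m).
It fails at once if a jar or vial standing about was moved (distance of any of jar_red, jar, vial_a, vial_b from where it was at the start of the episode above 0.02 m).
It also fails if it takes over 72 s, if anything falls off the work surface, if the arm or the gripper's body presses on something with over 40 N, if the wrist force passes 120 N, or if a joint passes its speed limit or range.

## Working session

There is one attempt and no reset: what is moved stays moved. The work goes in short steps, Python scripts to look and compute and a tool call to move; the robot and the scene stay as the last step left them, time stands still between calls to the robot, and variables do not carry over. Pictures are saved under pics/ and viewed, and the job is handed in when it is done.

Besides the shell and the picture viewer there is one more tool, called after "Request:" as a command line: name --pt "numbers of a row" for each row, then --argument value for the rest. jog_arm: Moves the arm, as the interface text tells. Its arguments: {"type":"object","properties":{"targets":{"type":"array","items":{"type":"array","items":{"type":"number"}}},"claw":{"type":"number"},"force":{"type":"number"}},"required":["targets"]}

```bash
mkdir -p pics
python3 - <<'E'
from rig import robot
import cv2,numpy as np
np.set_printoptions(precision=4,suppress=True)
for n in ("side","top","wrist"):
    f=robot.grab_frame(n); cv2.imwrite(f"pics/a_{n}.png",f["image"]); np.savez(f"pics/a_{n}.npz",**f)
    print(n,f["intrinsics"],f["world_from_camera"])
print(robot.get_state())
E
```

```text
side [[379.9147   0.     317.7142]
 [  0.     379.9147 200.5863]
 [  0.       0.       1.    ]] [[    0.906      0.1784    -0.3837   154.6346]
 [   -0.4232     0.3836    -0.8208 -1042.5801]
 [    0.0007     0.9061     0.4231   621.0296]
 [    0.         0.         0.         1.    ]]
top [[446.7262   0.     322.5024]
 [  0.     446.7262 198.3915]
 [  0.       0.       1.    ]] [[   0.03      0.9782   -0.2054  338.2353]
 [  -0.9995    0.0302   -0.0018 -209.2239]
 [   0.0044    0.2053    0.9787 1231.0978]
 [   0.        0.        0.        1.    ]]
wrist [[290.3656   0.     318.2553]
 [  0.     290.3656 197.8069]
 [  0.       0.       1.    ]] [[  0.2572  -0.9232  -0.2857  87.4418]
 [  0.9664   0.2451   0.078  623.937 ]
 [ -0.002   -0.2962   0.9551 373.6961]
 [  0.       0.       0.       1.    ]]
{'clock': 0.15, 'q': array([ 1.1839,  0.2211,  1.5274, -0.    ,  1.3947, -0.1261]), 'joint_vel': array([ 0.0033, -0.0021, -0.0038, -0.0007,  0.003 , -0.0006]), 'effort': array([  0.0008, -49.749 , -38.9902,  -0.0004,   0.0071,  -0.    ]), 'tcp_pos': array([160.9728, 603.4324, 238.4232]), 'tool_rot': array([ 0.793 ,  0.6092, -0.0007,  0.0004]), 'force': array([ 0.2605, -0.1999,  0.6369]), 'ft_torque': array([-0.0293, -0.0367,  0.0027]), 'grip_width': 85.30906535776441}
```

View pics/a_side.png

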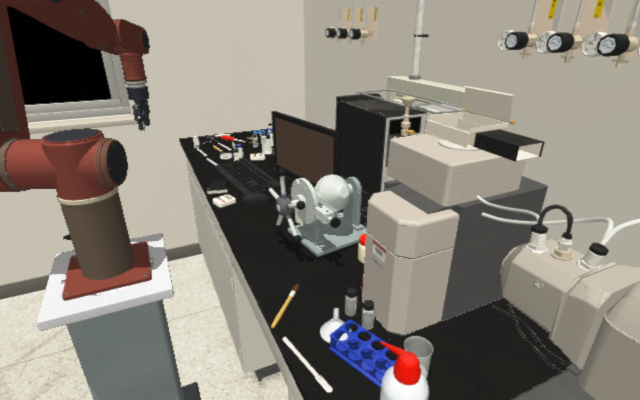

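View pics/a_top.png

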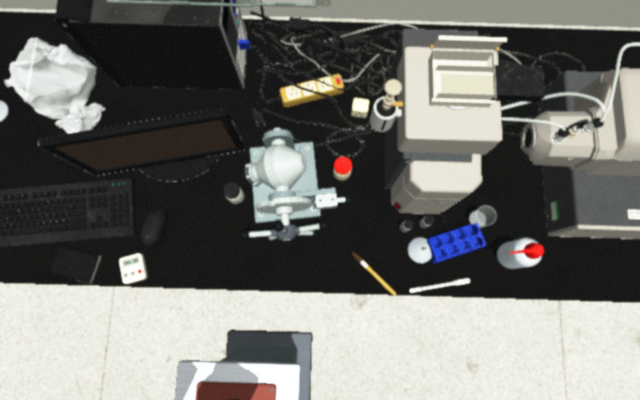

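View pics/a_wrist.png

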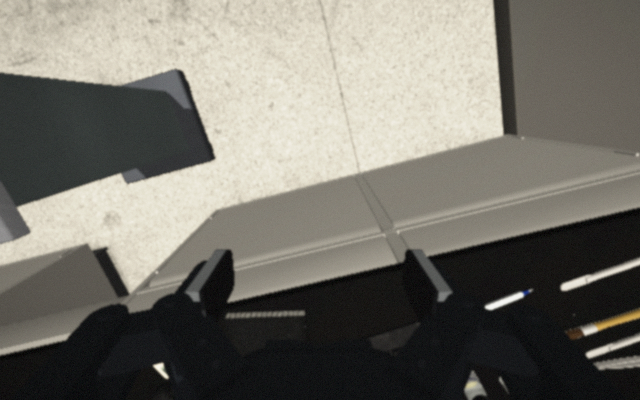

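Run:
```python
import cv2
a=cv2.imread("pics/a_side.png")[165:265,255:385]; cv2.imwrite("pics/b_side.png",cv2.resize(a,None,fx=6,fy=6,interpolation=cv2.INTER_CUBIC))
a=cv2.imread("pics/a_top.png")[120:250,215:365]; cv2.imwrite("pics/b_top.png",cv2.resize(a,None,fx=4.6,fy=4.6,interpolation=cv2.INTER_CUBIC)[:600])
```

```text
(no output)
```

View pics/b_side.png

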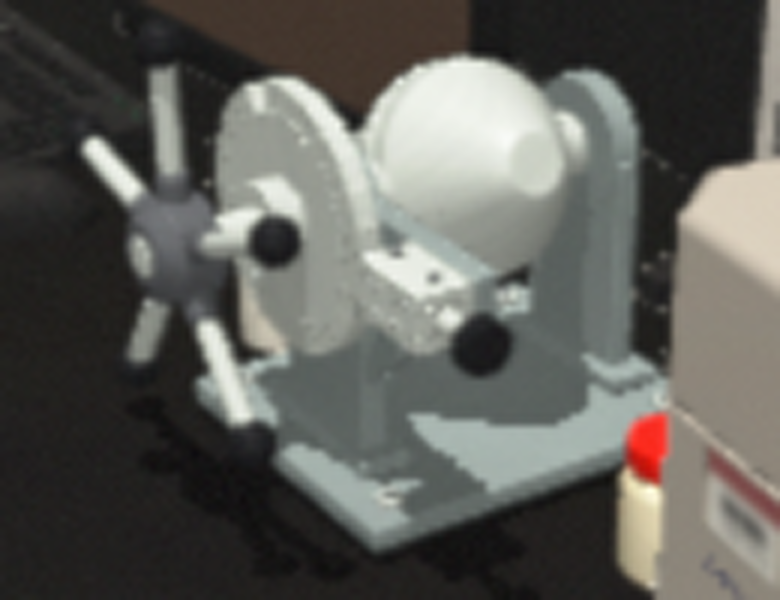

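View pics/b_top.png

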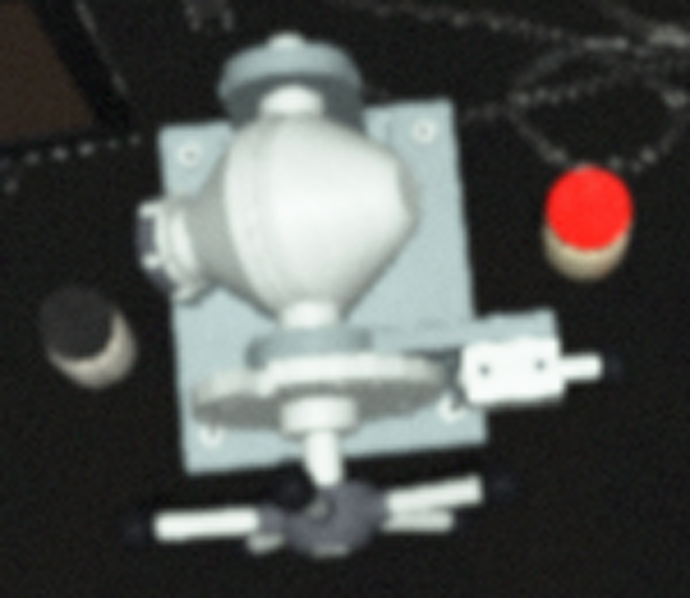

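```bash
cat > h.py <<'E'
import numpy as np,cv2
np.set_printoptions(precision=3,suppress=True)
def proj(f,P):
    P=np.atleast_2d(P); T=np.linalg.inv(f["world_from_camera"]); c=P@T[:3,:3].T+T[:3,3]
    K=f["intrinsics"]; return np.c_[K[0,0]*c[:,0]/-c[:,2]+K[0,2], K[1,1]*-c[:,1]/-c[:,2]+K[1,2]]
def ax(yaw): return np.array([np.cos(yaw),np.sin(yaw),0]),np.array([-np.sin(yaw),np.cos(yaw),0])
def balls(cx,cy,yaw,d,z=150,r=100):
    X,Y=ax(yaw); out=[]
    for k in range(5):
        a=d+np.radians(36+72*k); out.append(np.array([cx,cy,z])+r*(-np.sin(a)*Y+np.cos(a)*np.array([0,0,1])))
    return np.array(out)
E
python3 - <<'E'
from h import *
from scipy.optimize import least_squares
S=dict(np.load("pics/a_side.npz"));T=dict(np.load("pics/a_top.npz"))
c=lambda L,s,o:(np.array(L,float)+.5)/s-.5+np.array(o)
ms=c([(157,42),(80,132),(138,372),(255,443),(275,240)],6,(255,165))
mt=c([(140,527),(502,485),(292,487)],4.6,(215,120))
ph_s=c([(482,345)],6,(255,165)); ph_t=c([(612,368)],4.6,(215,120))
def res(p,full=False):
    cx,cy,yaw,d=p[:4]; B=balls(cx,cy,yaw,d)
    ps=proj(S,B);pt=proj(T,B); r=[]
    for m in ms: r.append(min(ps-m,key=np.linalg.norm))
    for m in mt: r.append(min(pt-m,key=np.linalg.norm))
    return np.concatenate(r)
best=None
for d in np.arange(3.6,5.2,.1):
  for yaw in (-.2,0,.2):
    s=least_squares(res,[550,-120-0,yaw,d],loss="soft_l1",x_scale=[30,30,.1,.1])
    if best is None or s.cost<best.cost: best=s
print(best.x,best.cost); print(res(best.x).reshape(-1,2)); print(balls(*best.x))
# pin head triangulate
def r2(p): return np.concatenate([(proj(S,p)-ph_s)[0],(proj(T,p)-ph_t)[0]])
s=least_squares(r2,[600,-200,150]);print(s.x,r2(s.x))
cx,cy,yaw,d=best.x;X,Y=ax(yaw);v=s.x-[cx,cy,150];print("in wheel frame",v@X,v@Y)
E
```

```text
[ 480.565 -121.61     0.138    4.289] 1.768131872754718
[[ 0.424  0.46 ]
 [ 0.738  1.443]
 [ 0.056 -0.865]
 [-0.245  0.244]
 [ 0.014  0.008]
 [-0.3    0.359]
 [-0.092 -0.204]
 [-0.059  0.369]]
[[ 467.113  -24.624  170.317]
 [ 479.063 -110.779  249.4  ]
 [ 493.089 -211.902  191.116]
 [ 489.808 -188.244   76.011]
 [ 473.754  -72.5     63.156]]
[ 564.523 -269.713  151.007] [-0.343  0.076  0.128 -0.308]
in wheel frame 62.8139746875974 -158.23391067991784
```

Request:
jog_arm --pt "0 0 -12 0.12" --pt "0 0 -12 0.12" --pt "0 0 -12 0.12" --pt "0 0 -12 0.12" --pt "0 0 -12 0.12" --pt "0 0 -12 0.12" --pt "0 0 -12 0.12" --pt "0 0 -8 0.12" --claw 0

```text
clock: 0.82
tcp_pos: [161.2, 604.0, 332.3]
tool_rot: [0.985, 0.171, 0.0, -0.0]
force: [-0.2, 0.1, 0.5]
grip_width: -0.2
```

Request:
jog_arm --pt "0 0 0 0.107" --pt "0 0 0 0.107" --pt "0 0 0 0"

```text
clock: 1.07
tcp_pos: [161.1, 603.8, 331.1]
tool_rot: [0.998, 0.066, -0.0, 0.0]
force: [0.1, -0.5, -0.0]
grip_width: -0.1
```

```bash
cat >> h.py <<'E'
from scipy.spatial.transform import Rotation as Ro
C=np.array([480.565,-121.61,150.]);YAW=.138
def where(goal=None):
    from rig import robot
    s=robot.get_state(); R=Ro.from_quat(s["tool_rot"]).as_matrix(); X,Y=ax(YAW); p=s["tcp_pos"]; v=p-C
    print("t",s["clock"],"tcp",p,"wheelframe X,Right,Ztip",v@X,-v@Y,p[2]-8,"tool x heading",np.degrees(np.arctan2(R[1,0],R[0,0])),"F",s["force"],"grip",s["grip_width"])
    if goal is not None:
        X_,Rt,zt=goal; g=np.array([*(C+X_*X-Rt*Y)[:2],zt+8]); print("delta tool",R.T@(g-p))
E
python3 -c "
from h import *
from rig import robot
print(robot.tip_reach)
where((0,-50,322))"
```

```text
8.0
t 1.0667 tcp [161.141 603.775 331.091] wheelframe X,Right,Ztip -216.60199675071806 -762.4293006377405 323.09131234467435 tool x heading 7.5767386884368495 F [ 0.124 -0.492 -0.008] grip -0.10708147806449336
delta tool [220.703 711.169   1.292]
```

Request:
jog_arm --pt "9.2 29.6 0 0" --pt "9.2 29.6 0 0" --pt "9.2 29.6 0 0" --pt "9.2 29.6 0 0" --pt "9.2 29.6 0 0" --pt "9.2 29.6 0 0" --pt "9.2 29.6 0 0" --pt "9.2 29.6 0 0"

```text
clock: 1.73
tcp_pos: [266.3, 377.7, 330.9]
tool_rot: [0.998, 0.07, -0.0, 0.0]
force: [0.7, -0.5, 0.3]
grip_width: -0.2
```

Request:
jog_arm --pt "9.2 29.6 0 0" --pt "9.2 29.6 0 0" --pt "9.2 29.6 0 0" --pt "9.2 29.6 0 0" --pt "9.2 29.6 0 0" --pt "9.2 29.6 0 0" --pt "9.2 29.6 0 0" --pt "9.2 29.6 0 0"

```text
clock: 2.4
tcp_pos: [371.4, 153.1, 331.2]
tool_rot: [0.998, 0.07, 0.0, -0.0]
force: [1.3, -0.2, 0.2]
grip_width: -0.0
```

Request:
jog_arm --pt "9.2 29.6 0 0" --pt "9.2 29.6 0 0" --pt "9.2 29.6 0 0" --pt "9.2 29.6 0 0" --pt "9.2 29.6 0 0" --pt "9.2 29.6 0 0" --pt "9.2 29.6 0 0" --pt "0 0 0 0"

```text
clock: 3.07
tcp_pos: [464.2, -46.2, 330.6]
tool_rot: [0.998, 0.068, -0.0, 0.001]
force: [-1.2, 0.5, -0.2]
grip_width: -0.2
```

Run:
```python
from h import *
from rig import robot
where((0,-50,214))
for n,c in (("wrist",None),("side",(160,270,230,390)),("top",(100,250,215,420))):
    f=robot.grab_frame(n); np.savez(f"pics/c_{n}.npz",**f); i=f["image"]
    if c: i=cv2.resize(i[c[0]:c[1],c[2]:c[3]],None,fx=3.9,fy=3.9,interpolation=cv2.INTER_CUBIC)
    cv2.imwrite(f"pics/c_{n}.png",i)
```

```text
t 3.0667 tcp [464.181 -46.167 330.556] wheelframe X,Right,Ztip -5.850052328673461 -76.97968109125303 322.55631475400673 tool x heading 7.755340955684714 F [-1.223  0.514 -0.222] grip -0.1636186986597271
delta tool [  6.022  26.779 108.597]
```

View pics/c_wrist.png

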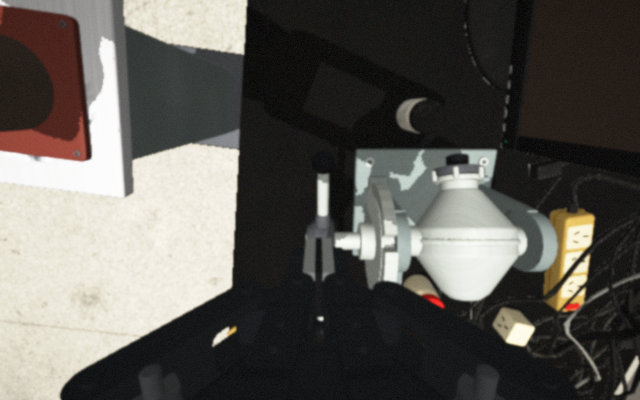

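View pics/c_side.png

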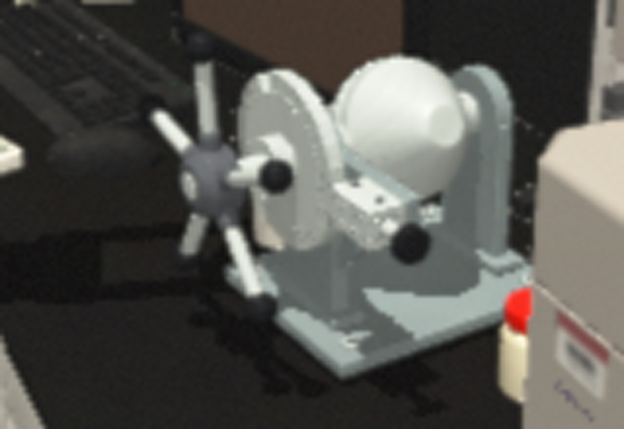

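View pics/c_top.png

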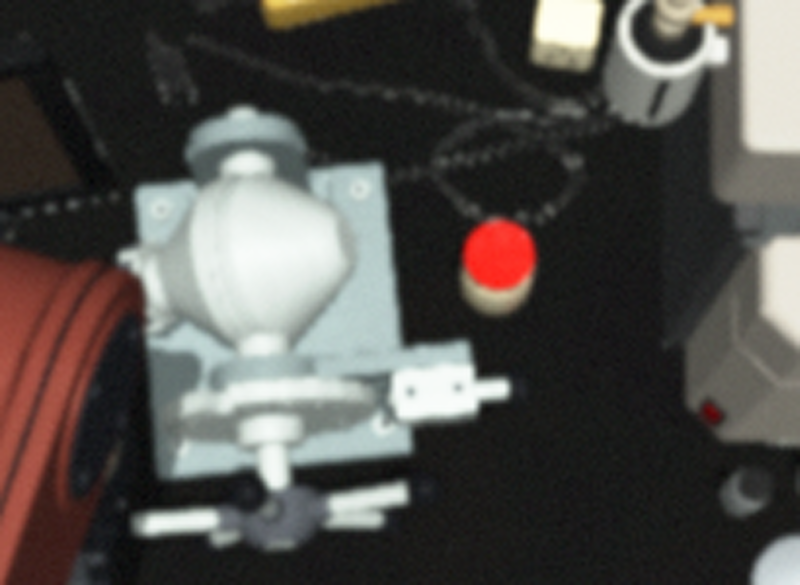

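Request:
jog_arm --pt "6 14 0 0" --pt "0 12.8 0 0" --pt "0 0 25 0" --pt "0 0 25 0" --pt "0 0 25 0" --pt "0 0 25 0" --pt "0 0 9 0" --pt "0 0 0 0"

```text
clock: 3.88
tcp_pos: [471.0, -67.3, 219.7]
tool_rot: [0.998, 0.068, -0.002, -0.001]
force: [0.4, 0.1, -0.4]
grip_width: 0.1
```

```bash
python3 -c "
from h import *
where((0,28,214))"
```

```text
t 3.8833 tcp [471.035 -67.277 219.749] wheelframe X,Right,Ztip -1.965419861299241 -55.127327028980105 211.74943427404426 tool x heading 7.846966077772283 F [ 0.404  0.074 -0.402] grip 0.11997665615060375
delta tool [ 2.042 83.12  -2.429]
```

Request:
jog_arm --pt "1 6 -1 0" --pt "1 6 -1 0" --pt "0 6 0 0" --pt "0 5 0 0" --pt "0 5 0 0" --pt "0 5 0 0" --pt "0 5 0 0" --pt "0 5 0 0"

```text
clock: 4.55
tcp_pos: [480.7, -110.4, 224.5]
tool_rot: [0.998, 0.068, 0.0, -0.0]
force: [1.0, 4.2, 1.5]
grip_width: 0.0
```

Request:
jog_arm --pt "0 5 0 0" --pt "0 5 0 0" --pt "0 5 0 0" --pt "0 5 0 0" --pt "0 5 0 0" --pt "0 5 0 0" --pt "0 5 0 0" --pt "0 5 0 0"

```text
clock: 5.22
tcp_pos: [485.3, -149.3, 223.3]
tool_rot: [0.998, 0.068, -0.001, -0.001]
force: [0.5, 4.5, 0.8]
grip_width: 0.0
```

Run:
```python
from h import *
from rig import robot
where((0,49,195))
n="side";c=(140,270,210,370)
f=robot.grab_frame(n); np.savez(f"pics/d_{n}.npz",**f); i=f["image"]
cv2.imwrite(f"pics/d_{n}.png",cv2.resize(i[c[0]:c[1],c[2]:c[3]],None,fx=4.5,fy=4.5,interpolation=cv2.INTER_CUBIC))
```

```text
t 5.2167 tcp [ 485.297 -149.317  223.252] wheelframe X,Right,Ztip 0.875960897751812 28.095028038075732 215.2520128607377 tool x heading 7.801271875531301 F [0.468 4.467 0.833] grip 0.04211973469369992
delta tool [-0.801 20.953 20.206]
```

View pics/d_side.png

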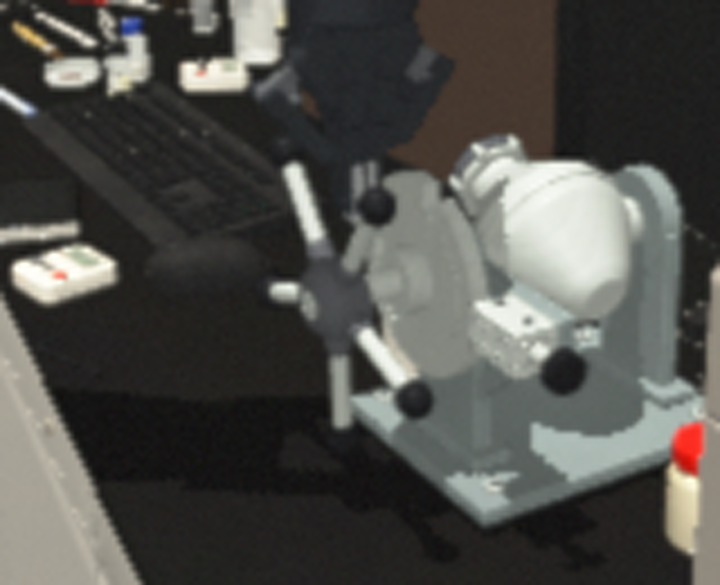

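Request:
jog_arm --pt "0 4 3 0" --pt "0 4 3 0" --pt "0 3 3 0" --pt "0 3 3 0" --pt "0 3 3 0" --pt "0 2 3 0" --pt "0 2 2 0" --pt "0 0 0 0"

```text
clock: 5.93
tcp_pos: [488.8, -171.1, 203.9]
tool_rot: [0.998, 0.068, 0.0, 0.0]
force: [-1.3, 0.8, 0.9]
grip_width: 0.2
```

Request:
jog_arm --pt "0 -4 -4 0" --pt "0 -3 -15 0" --pt "0 0 -25 0" --pt "0 0 -30 0" --pt "0 0 -30 0" --pt "0 0 -10 0" --pt "0 0 0 0"

```text
clock: 6.52
tcp_pos: [489.5, -164.0, 322.2]
tool_rot: [0.998, 0.068, 0.003, 0.002]
force: [-0.4, -0.5, -0.3]
grip_width: 0.0
```

Run:
```python
from h import *
from rig import robot
where((0,-60,310))
for n,c in (("side",(140,270,210,370)),("wrist",None)):
  f=robot.grab_frame(n); np.savez(f"pics/e_{n}.npz",**f); i=f["image"]
  cv2.imwrite(f"pics/e_{n}.png",cv2.resize(i[c[0]:c[1],c[2]:c[3]],None,fx=4.5,fy=4.5,interpolation=cv2.INTER_CUBIC) if c else i)
```

```text
t 6.5167 tcp [ 489.54  -164.013  322.238] wheelframe X,Right,Ztip 3.057130314946198 43.23440590235553 314.23835476104773 tool x heading 7.814539547626453 F [-0.437 -0.533 -0.264] grip 0.04719912045926896
delta tool [  -3.249 -103.246    3.792]
```

View pics/e_side.png

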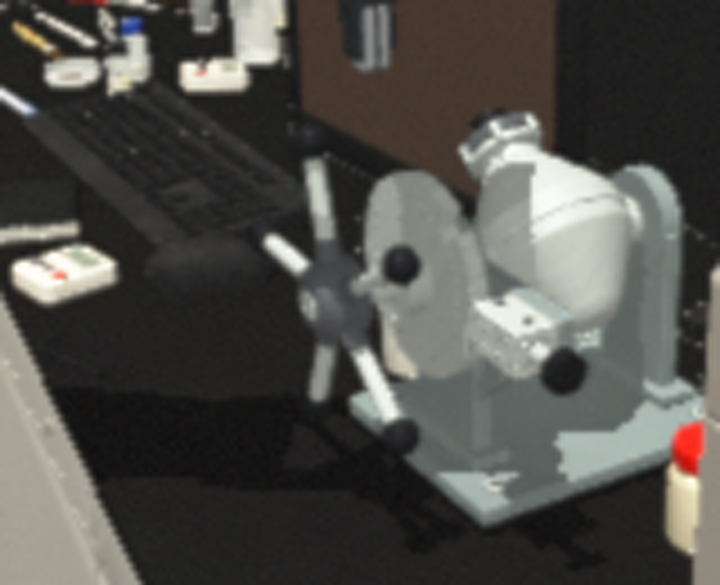

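View pics/e_wrist.png

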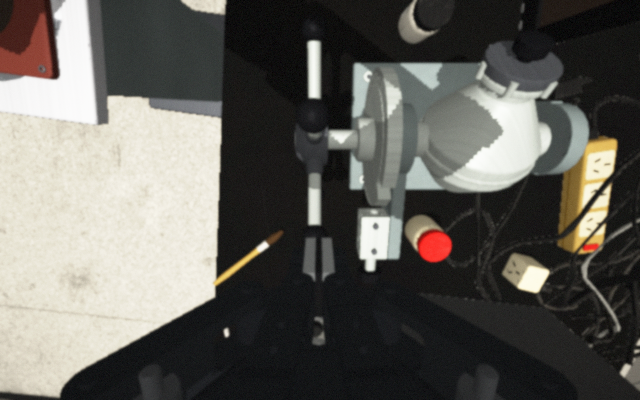

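```bash
cat >> h.py <<'E'
from scipy.optimize import least_squares
def fitd(f,pts,s,o,d0,free=False):
    m=(np.array(pts,float)+.5)/s-.5+np.array(o)
    def res(p):
        ps=proj(f,balls(*(C[:2]),YAW,p[0])); return np.concatenate([min(ps-q,key=np.linalg.norm) for q in m])
    r=least_squares(res,[d0]); print("d deg",np.degrees(r.x[0]),"res",r.fun.reshape(-1,2).tolist()); return r.x[0]
E
python3 - <<'E'
from h import *
S=dict(np.load("pics/e_side.npz"))
fitd(S,[(313,138),(400,265),(402,437)],4.5,(210,140),np.radians(310))
W=dict(np.load("pics/e_wrist.npz"))
fitd(W,[(313,29),(312,117)],1,(0,0),np.radians(310))
E
```

```text
d deg 308.4174910753461 res [[-0.6367556069716898, 1.0968340543126374], [0.30790366410815295, 0.10429125367832626], [-0.18147393189553895, -0.04124977493242454]]
d deg 308.22143357729686 res [[2.5520091605931725, 3.178291585436284], [3.1326682600980007, 0.4846134563956923]]
```

Request:
jog_arm --pt "-1 -30 0 0" --pt "-1 -35 0 0" --pt "-1 -28 0 0" --pt "0 -10 0 0" --pt "0 0 0 0"

```text
clock: 7.03
tcp_pos: [469.9, -59.8, 316.3]
tool_rot: [0.998, 0.069, -0.001, -0.001]
force: [-0.2, -0.3, -0.3]
grip_width: 0.1
```

Request:
jog_arm --pt "0 0 25 0" --pt "0 0 25 0" --pt "0 0 25 0" --pt "0 0 20 0" --pt "0 0 5 0" --pt "0 0 0 0"

```text
clock: 7.53
tcp_pos: [469.3, -62.3, 215.6]
tool_rot: [0.998, 0.068, -0.003, -0.001]
force: [1.3, 0.0, 0.7]
grip_width: -0.1
```

```bash
python3 -c "
from h import *
where((0,27,214))"
```

```text
t 7.5333 tcp [469.34  -62.314 215.57 ] wheelframe X,Right,Ztip -2.961306368664087 -60.27652929953545 207.57003605625042 tool x heading 7.747210832699486 F [1.278 0.012 0.729] grip -0.05956360626616276
delta tool [ 3.172 87.256 -6.606]
```

Request:
jog_arm --pt "1 6 -3 0" --pt "1 6 -2 0" --pt "1 6 -1 0" --pt "0 6 0 0" --pt "0 6 0 0" --pt "0 6 0 0" --pt "0 6 0 0" --pt "0 6 0 0"

```text
clock: 8.2
tcp_pos: [480.7, -109.8, 224.6]
tool_rot: [0.998, 0.068, 0.0, 0.0]
force: [-0.5, 2.9, 2.3]
grip_width: -0.0
```

Request:
jog_arm --pt "0 5 0 0" --pt "0 5 0 0" --pt "0 5 0 0" --pt "0 5 0 0" --pt "0 4 0 0" --pt "0 4 0 0" --pt "0 4 0 0" --pt "0 0 0 0"

```text
clock: 8.87
tcp_pos: [484.7, -141.8, 224.3]
tool_rot: [0.998, 0.068, -0.0, 0.0]
force: [0.5, 0.9, -0.4]
grip_width: -0.1
```

Run:
```python
from h import *
from rig import robot
where((0,28,214))
for n,c in (("side",(140,270,210,370)),):
  f=robot.grab_frame(n); np.savez(f"pics/f_{n}.npz",**f); i=f["image"]
  cv2.imwrite(f"pics/f_{n}.png",cv2.resize(i[c[0]:c[1],c[2]:c[3]],None,fx=4.5,fy=4.5,interpolation=cv2.INTER_CUBIC) if c else i)
```

```text
t 8.8667 tcp [ 484.738 -141.77   224.328] wheelframe X,Right,Ztip 1.3605678344131495 20.54210633618277 216.32834948886168 tool x heading 7.761852685876015 F [ 0.484  0.919 -0.364] grip -0.10998622701437465
delta tool [-1.341  7.459  2.336]
```

View pics/f_side.png

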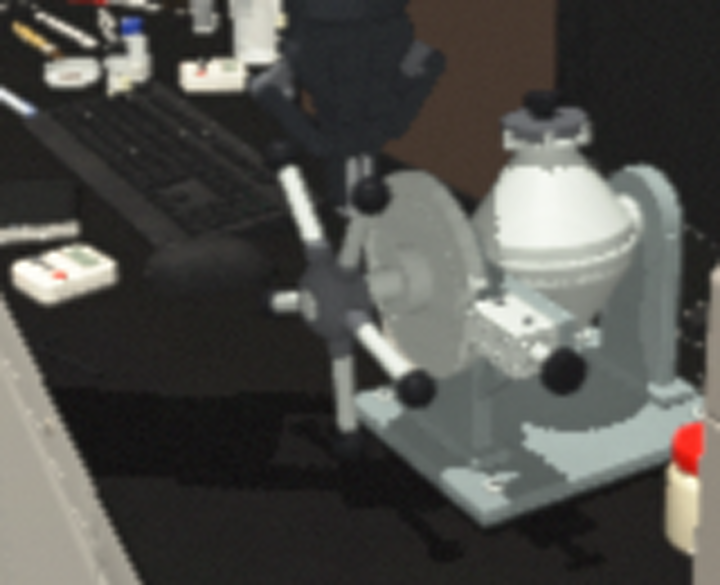

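Run:
```python
from h import *
S=dict(np.load("pics/f_side.npz"))
fitd(S,[(279,152),(372,192),(417,388),(348,442)],4.5,(210,140),np.radians(355))
fitd(S,[(372,192),(417,388)],4.5,(210,140),np.radians(355))
# lid knob predicted px at a few angles
X,Y=ax(YAW)
for d in (-5,0,5):
    a=np.radians(d); k=C+165*X+105*(-np.sin(a)*Y+np.array([0,0,np.cos(a)])); print(d,(proj(S,k)-[210,140]+.5)*4.5-.5)
```

```text
d deg 353.20641494363014 res [[0.661871116317343, 1.208002297794394], [-0.3079155613684179, 0.7825994944648187], [-0.09833803776695049, 0.15646181996186215], [0.5932691408125947, 0.1194639406167255]]
d deg 352.5735883688866 res [[-0.49317875578873327, 0.4793162527233221], [-0.06495834370207376, -0.16869205558347744]]
-5 [[545.434  91.051]]
0 [[553.425  94.305]]
5 [[561.496  98.769]]
```

Request:
jog_arm --pt "0 3 0 0" --pt "0 3 0 0" --pt "0 2 0 0" --pt "0 1.5 0 0" --pt "0 0 0 0" --pt "0 0 0 0"

```text
clock: 9.42
tcp_pos: [486.1, -150.6, 224.5]
tool_rot: [0.998, 0.068, 0.0, 0.0]
force: [0.9, 2.0, 0.5]
grip_width: 0.1
```

Run:
```python
from h import *
from rig import robot
where((0,28,214))
for n,c in (("side",(140,270,210,370)),):
  f=robot.grab_frame(n); np.savez(f"pics/g_{n}.npz",**f); i=f["image"]
  cv2.imwrite(f"pics/g_{n}.png",cv2.resize(i[c[0]:c[1],c[2]:c[3]],None,fx=4.5,fy=4.5,interpolation=cv2.INTER_CUBIC) if c else i)
```

```text
t 9.4167 tcp [ 486.101 -150.568  224.452] wheelframe X,Right,Ztip 1.5000978660169204 29.444657022846442 216.45155655663817 tool x heading 7.779917668278194 F [0.865 1.989 0.526] grip 0.14060424792537082
delta tool [-1.504 -1.443  2.45 ]
```

View pics/g_side.png

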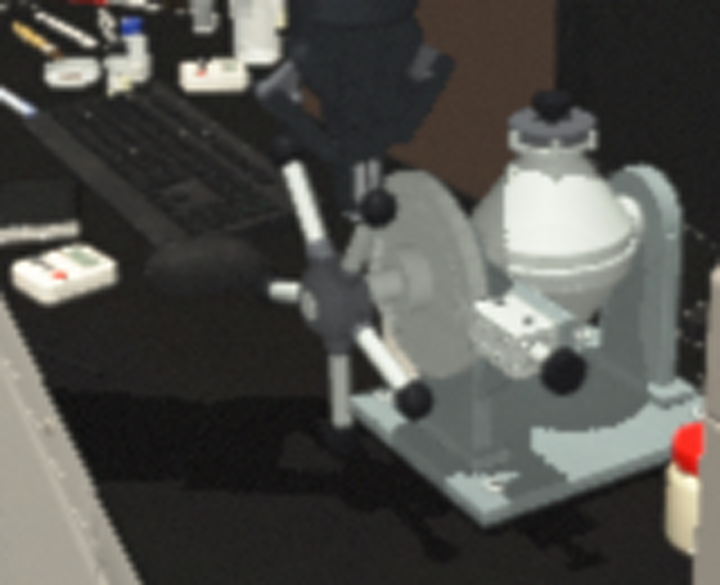

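Run:
```python
from h import *
S=dict(np.load("pics/g_side.npz"))
fitd(S,[(284,148),(378,206),(414,400),(341,440)],4.5,(210,140),np.radians(355))
fitd(S,[(378,206),(414,400)],4.5,(210,140),np.radians(355))
```

```text
d deg 358.4375228584599 res [[0.5463014814752114, 0.9187483911952654], [-0.14343554005444048, 0.3012769606912684], [0.20634208874065507, 0.059036645466790105], [0.6642967935768525, -0.5689172006144076]]
d deg 358.2174404879315 res [[-0.20512614443401844, 0.18639911336416048], [0.2246225316942514, -0.04463306442215753]]
```

Request:
jog_arm --pt "0 1 0 0" --pt "0 0.8 0 0" --pt "0 0 0 0" --pt "0 -3 0 0" --pt "0 -4 -10 0" --pt "0 0 -35 0" --pt "0 0 -35 0" --pt "0 0 -30 0"

```text
clock: 10.13
tcp_pos: [485.3, -145.1, 337.2]
tool_rot: [0.998, 0.068, 0.001, 0.001]
force: [0.8, -0.3, 0.6]
grip_width: -0.2
```

Request:
jog_arm --pt "0 30 0 0" --pt "0 35 0 0" --pt "5 35 0 0" --pt "15 30 0 0" --pt "20 20 0 0" --pt "20 10 0 0" --pt "0 0 0 0" --pt "0 0 0 0"

```text
clock: 10.8
tcp_pos: [566.7, -295.7, 334.1]
tool_rot: [0.998, 0.068, -0.001, -0.0]
force: [-0.2, -0.7, 0.5]
grip_width: -0.2
```

Run:
```python
from h import *
from rig import robot
where((63,180,300))
for n,c in (("side",(140,270,210,370)),("wrist",None),("top",(120,250,215,365))):
  f=robot.grab_frame(n); np.savez(f"pics/i_{n}.npz",**f); i=f["image"]
  cv2.imwrite(f"pics/i_{n}.png",cv2.resize(i[c[0]:c[1],c[2]:c[3]],None,fx=4.5,fy=4.5,interpolation=cv2.INTER_CUBIC) if c else i)
```

```text
t 10.8 tcp [ 566.673 -295.658  334.055] wheelframe X,Right,Ztip 61.346432824319464 184.23893535900638 326.0553338960153 tool x heading 7.79060079748307 F [-0.21  -0.678  0.452] grip -0.2244198254735351
delta tool [ 1.671 -4.236 26.055]
```

View pics/i_side.png

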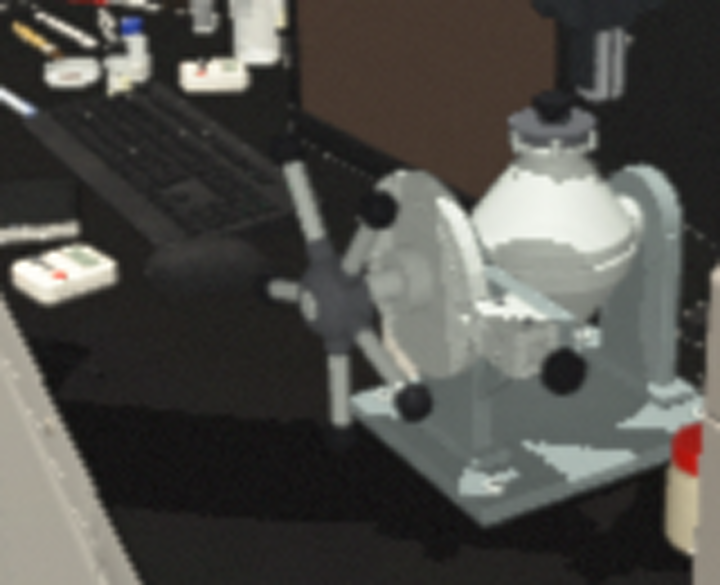

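View pics/i_wrist.png

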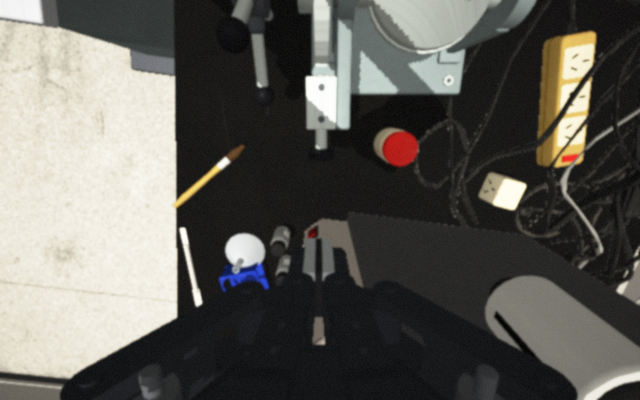

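View pics/i_top.png

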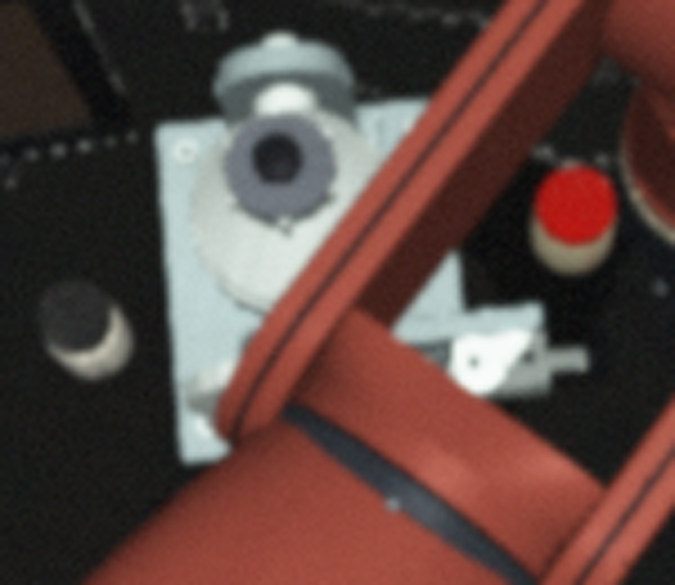

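Run:
```python
from h import *
S=dict(np.load("pics/i_side.npz"));T=dict(np.load("pics/c_top.npz"));W=dict(np.load("pics/i_wrist.npz"))
fitd(S,[(288,148),(378,209),(414,402),(341,436)],4.5,(210,140),np.radians(355))
fitd(S,[(378,209),(414,402)],4.5,(210,140),np.radians(355))
def tri(obs):
    r=least_squares(lambda p:np.concatenate([(proj(f,p)[0]-u) for f,u in obs]),[550,-350,100]); return r.x,r.fun
u=lambda a,s,o:(np.array(a)+.5)/s-.5+np.array(o)
p,r=tri([(T,u((711,412),3.9,(215,100))),(W,np.array([312,233]))]);print("red",p,r)
v=p-C;X,Y=ax(YAW);print(v@X,-v@Y)
p,r=tri([(T,u((687,365),3.9,(215,100))),(W,np.array([349,213]))]);print("corner?",p,r)
p,r=tri([(T,u((502,388),3.9,(215,100))),(W,np.array([321,149])),(S,u((563,370),4.5,(210,140)))]);print("pin",p,r)
v=p-C;print(v@X,-v@Y)
```

```text
d deg 359.61750482363624 res [[-0.10307637011163706, 0.6874625889355173], [0.1851401749188426, 0.2565688458970783], [0.10384012190826297, 0.16353695311215688], [0.3297558913080252, 0.03187252035786514]]
d deg 359.1793492180654 res [[0.06356704458971763, 0.024442781695199756], [0.14278253775620442, -0.03893742011976542]]
red [ 571.597 -407.03    51.472] [-0.307  0.524  0.273  0.226]
50.90330802603142 295.22875006683387
corner? [ 644.206 -415.979  -94.813] [ 0.671 -1.66  -1.03  -0.637]
pin [ 564.894 -261.861  148.188] [ 1.199  0.174  0.621 -0.17  -1.418 -0.041]
64.23444989121806 150.5182416242349
```

Request:
jog_arm --pt "3 8 10 0" --pt "0 0 30 0" --pt "0 0 35 0" --pt "0 0 35 0" --pt "0 0 30 0" --pt "0 0 25 0" --pt "0 0 12 0" --pt "0 0 0 0"

```text
clock: 11.62
tcp_pos: [568.2, -301.6, 153.3]
tool_rot: [0.998, 0.068, -0.003, -0.002]
force: [-0.3, -0.3, 0.2]
grip_width: 0.3
```

Run:
```python
from h import *
from rig import robot
where((64.5,172,141))
for n,c in (("side",(140,270,210,370)),):
  f=robot.grab_frame(n); np.savez(f"pics/j_{n}.npz",**f); i=f["image"]
  cv2.imwrite(f"pics/j_{n}.png",cv2.resize(i[c[0]:c[1],c[2]:c[3]],None,fx=4.5,fy=4.5,interpolation=cv2.INTER_CUBIC) if c else i)
```

```text
t 11.6167 tcp [ 568.218 -301.57   153.252] wheelframe X,Right,Ztip 62.06440726180368 190.30727764037727 145.2523471327363 tool x heading 7.7925428216480555 F [-0.267 -0.268  0.24 ] grip 0.25307905847747614
delta tool [  2.42  -18.294   4.32 ]
```

View pics/j_side.png

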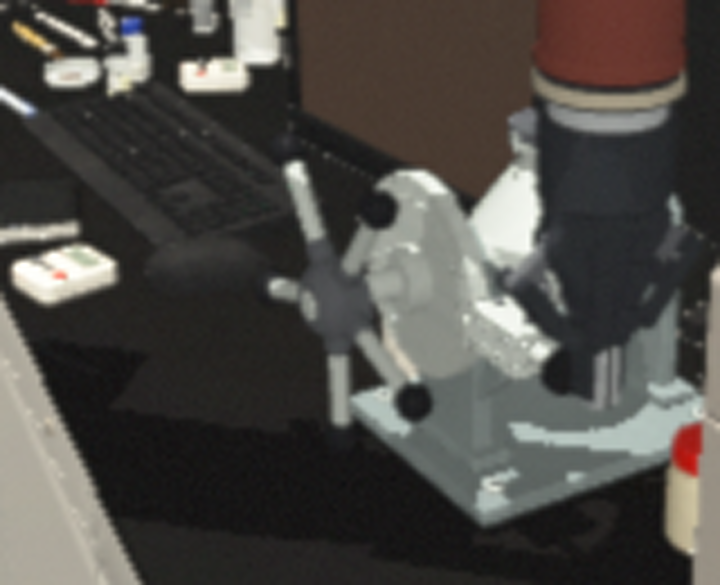

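Request:
jog_arm --pt "1 -4 2 0" --pt "1 -4 2 0" --pt "0 -4 0 0" --pt "0 -3 0 0" --pt "0 -3 0 0" --pt "0 -3 0 0" --pt "0 -2 0 0" --pt "0 0 0 0"

```text
clock: 12.33
tcp_pos: [569.4, -279.4, 153.6]
tool_rot: [0.998, 0.068, 0.0, 0.0]
force: [0.3, 0.6, -0.2]
grip_width: 0.0
```

Request:
jog_arm --pt "0 -2 0 0" --pt "0 -2 0 0" --pt "0 -2 0 0" --pt "0 -2 0 0" --pt "0 -1 0 0" --pt "0 0 0 0"

```text
clock: 12.83
tcp_pos: [568.1, -270.6, 153.3]
tool_rot: [0.998, 0.068, -0.0, -0.0]
force: [-0.2, 0.8, 0.2]
grip_width: -0.0
```

Run:
```python
from h import *
from rig import robot
where((64.5,153,141))
for n,c in (("side",(140,270,210,370)),):
  f=robot.grab_frame(n); np.savez(f"pics/k_{n}.npz",**f); i=f["image"]
  cv2.imwrite(f"pics/k_{n}.png",cv2.resize(i[c[0]:c[1],c[2]:c[3]],None,fx=4.5,fy=4.5,interpolation=cv2.INTER_CUBIC) if c else i)
```

```text
t 12.8333 tcp [ 568.069 -270.611  153.265] wheelframe X,Right,Ztip 66.17552365168794 159.6214655638046 145.26532115255534 tool x heading 7.802156193397359 F [-0.188  0.83   0.161] grip -0.0029329128624554935
delta tool [-1.687 -6.617  4.267]
```

View pics/k_side.png

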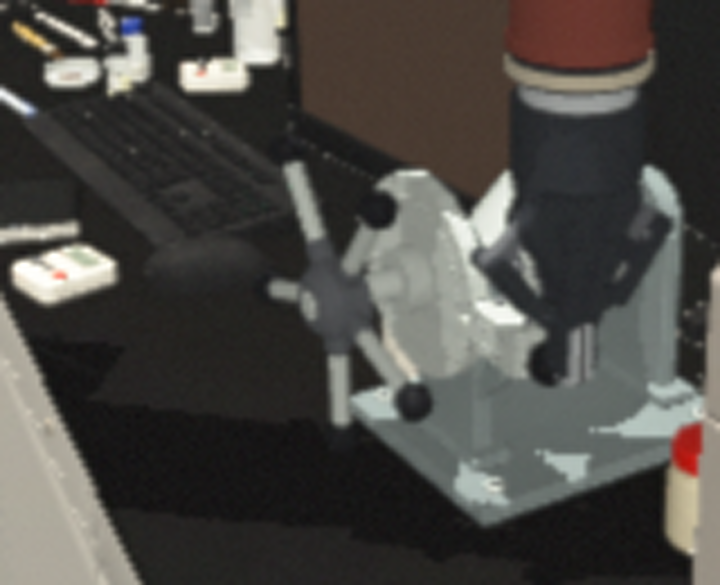

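Request:
jog_arm --pt "0 -1.5 0 0" --pt "0 -1.5 0 0" --pt "0 -1.5 0 0" --pt "0 0 0 0"

```text
clock: 13.22
tcp_pos: [567.4, -266.1, 153.2]
tool_rot: [0.998, 0.068, -0.0, -0.0]
force: [-0.4, 0.1, -0.3]
grip_width: -0.3
```

Request:
jog_arm --pt "0 -1 0 0" --pt "0 -1 0 0" --pt "0 -1 0 0" --pt "0 0 0 0"

```text
clock: 13.55
tcp_pos: [567.1, -263.3, 153.3]
tool_rot: [0.998, 0.068, -0.0, -0.0]
force: [0.8, -0.6, -0.1]
grip_width: 0.4
```

Request:
jog_arm --pt "0 -1 0 0" --pt "0 -1 0 0" --pt "0 0 0 0"

```text
clock: 13.8
tcp_pos: [567.0, -262.6, 153.4]
tool_rot: [0.998, 0.068, 0.0, 0.001]
force: [1.2, -4.6, -1.9]
grip_width: -0.0
```

Request:
jog_arm --pt "0 -1 0 0" --pt "0 -1 0 0" --pt "0 0 0 0" --pt "0 0 0 0"

```text
clock: 14.13
tcp_pos: [567.0, -262.6, 153.5]
tool_rot: [0.998, 0.068, 0.001, 0.003]
force: [2.0, -10.4, -5.0]
grip_width: 0.1
```

Request:
jog_arm --pt "0 -1 0 0" --pt "0 -1 0 0" --pt "0 0 0 0" --pt "0 0 0 0"

```text
clock: 14.47
tcp_pos: [566.9, -262.5, 153.5]
tool_rot: [0.998, 0.067, 0.001, 0.004]
force: [4.3, -17.1, -8.3]
grip_width: 0.0
```

Run:
```python
from h import *
from rig import robot
where((64.5,153,141))
for n,c in (("side",(170,240,290,360)),("wrist",None)):
  f=robot.grab_frame(n); np.savez(f"pics/l_{n}.npz",**f); i=f["image"]
  cv2.imwrite(f"pics/l_{n}.png",cv2.resize(i[c[0]:c[1],c[2]:c[3]],None,fx=8,fy=8,interpolation=cv2.INTER_CUBIC) if c else i)
```

```text
t 14.4667 tcp [ 566.949 -262.494  153.511] wheelframe X,Right,Ztip 66.1823678713091 151.42744525035087 145.51100117055438 tool x heading 7.719018040452854 F [  4.314 -17.127  -8.277] grip 0.027472745825675216
delta tool [-1.686  1.538  4.522]
```

View pics/l_side.png

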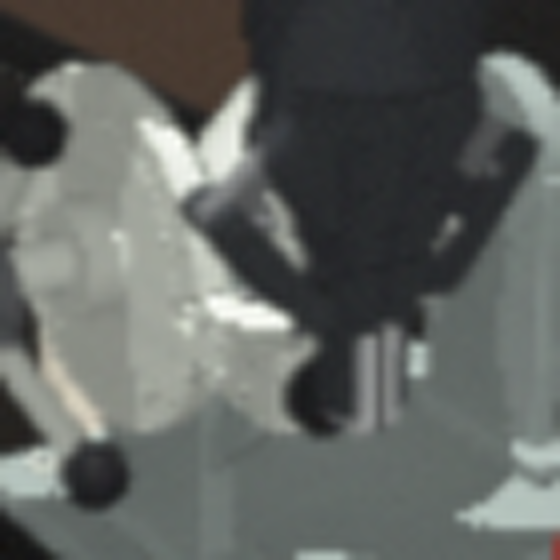

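View pics/l_wrist.png

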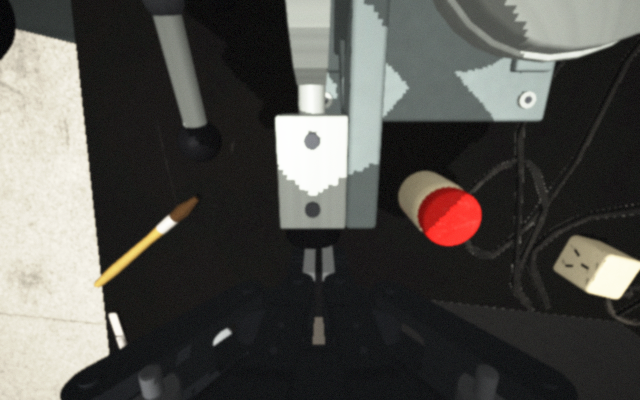

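Request:
jog_arm --pt "0 2 0 0" --pt "0 3 0 0" --pt "0 5 0 0" --pt "0 10 0 0" --pt "0 15 0 0" --pt "0 15 0 0" --pt "0 0 0 0"

```text
clock: 15.15
tcp_pos: [573.3, -310.7, 153.6]
tool_rot: [0.998, 0.067, 0.0, 0.001]
force: [0.0, 0.5, 0.5]
grip_width: -0.2
```

Request:
jog_arm --pt "0 0 -20 0" --pt "0 0 -35 0" --pt "0 0 -35 0" --pt "0 0 -35 0" --pt "0 0 -30 0" --pt "0 0 -10 0" --pt "0 0 0 0"

```text
clock: 15.73
tcp_pos: [574.4, -308.5, 322.9]
tool_rot: [0.998, 0.068, 0.003, 0.002]
force: [-0.3, 0.8, 0.1]
grip_width: -0.0
```

Run:
```python
from h import *
from rig import robot
where()
for n,c in (("side",(140,270,210,370)),("wrist",None)):
  f=robot.grab_frame(n); np.savez(f"pics/m_{n}.npz",**f); i=f["image"]
  cv2.imwrite(f"pics/m_{n}.png",cv2.resize(i[c[0]:c[1],c[2]:c[3]],None,fx=4.5,fy=4.5,interpolation=cv2.INTER_CUBIC) if c else i)
```

```text
t 15.7333 tcp [ 574.444 -308.464  322.889] wheelframe X,Right,Ztip 67.28198802943467 197.99163005192676 314.88890201609337 tool x heading 7.774053489397523 F [-0.3    0.779  0.095] grip -0.04677228484808151
```

View pics/m_side.png

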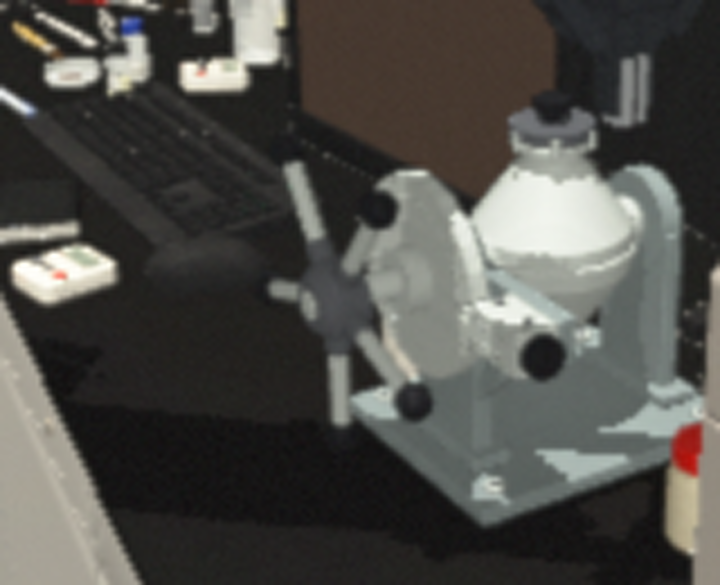

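View pics/m_wrist.png

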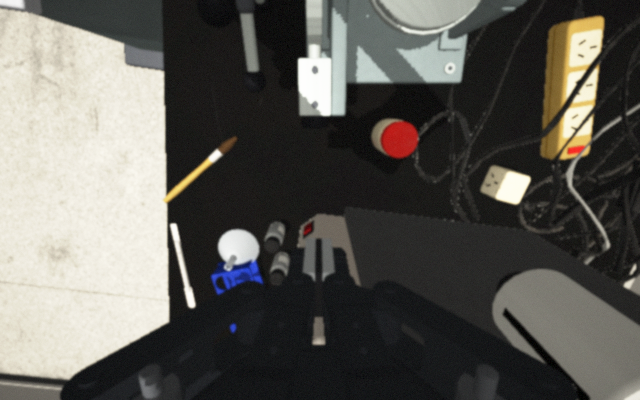

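Run:
```python
from h import *
from rig import robot
S=dict(np.load("pics/m_side.npz"))
fitd(S,[(378,209),(414,402),(341,436)],4.5,(210,140),np.radians(359))
X,Y=ax(YAW)
for R in (138,142,145,148,155): print(R,(proj(S,C+64.5*X-R*Y)-[210,140]+.5)[0]*4.5-.5)
print(robot.get_state()["joint_vel"]); print(robot.job_done())
```

```text
d deg 359.40621888259676 res [[0.12658057281237234, 0.14446149718142465], [0.12274834759631403, 0.06610236840285211], [0.3896332888737106, 0.08432029984709288]]
138 [544.828 358.531]
142 [548.708 361.206]
145 [551.634 363.223]
148 [554.572 365.25 ]
155 [561.482 370.014]
[ 0.001  0.025  0.04   0.001  0.    -0.   ]
the job is handed in; nothing more can be done
None
```

The filling neck points up and the locking pin is home in the notched disc. I handed the job in at about 16 s of robot time.

- **Wheel:** I turned it clockwise by pushing two spokes one after the other with the closed fingertips, about 114° in all. The final picture fit puts the drum at 359.4°, well inside the 3.4° limit.
- **Pin:** I pushed its head until it stopped against the guide, and it stayed put as the force rose from 5 to 17 N. In the last side and wrist pictures the head sits flush with the guide and no rod shows between them. The head's pixel position fits home within the 2 mm calibration and is nowhere near the 13 mm-short stop.
- **Nothing else disturbed:** The gripper is clear and touches nothing. The red jar and the two vials are standing in the last wrist picture. The black-lid jar was last seen standing in the top picture, before the pin was pushed. No force readings suggested contact with the vessel.
- **Small disagreements:** Different fits of the drum angle differed by about 0.5°. The pin head read about 3 to 4 mm further in than nominal, mostly calibration error, since it cannot go past the guide.

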